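Slide the scale and coffee server into the pour-over bay

TASK

Get the pour-over bar ready to brew: push the coffee scale, with the glass server standing on it, along the counter into the free bay of the stand, under the larger dripper, until the server's mouth is centred below that dripper's outlet and the scale sits square to the stand. Slide it, do not lift it; keep the server standing on the scale, and leave both drippers, the mug and the hand grinder where they are.

Things in the scene. Friction and masses are not known exactly. Their poses are not given: they have to be found in the camera images.
- stand: Fixed two-bay stand: oak board 105 mm deep (x), 440 wide (y), underside 168, top 183 mm up, on brass posts 14 mm across at y = -184, 0, 184 mm, with foot flanges 32 mm across, 5 high. Two open bays, 152 mm clear between flanges; a dripper sits above each middle (y = 92, -92 mm). Origin: on the counter below the board's middle. Own x points into the bays, away from the robot within 0.15 rad; z up.
- dripper_big: The larger of two white ceramic cone drippers, loose in a hole of the stand (left or right): 116 mm across the rim, 90 tall, flange 100 across on the board, loop handle away from the robot reaching 79 mm from its axis. 350 g. Origin: on its axis, underside of flange, 183 mm up. Axes as the stand's.
- dripper_big_outlet (a point): Centre of the larger dripper's outlet, the lower end of its stub (40 mm diameter) that passes through the board; 157 mm above the counter.
- dripper_small: The smaller dripper, in the stand's other hole: cone 84 mm across the rim, 60 mm tall, flange 76 mm across, loop handle away from the robot reaching 63 mm from its axis. Same origin and stub. Must stay where it is.
- mug: White ceramic mug, 80 mm across, 92 mm tall, standing on the counter in the other bay under the smaller dripper, handle towards the robot. Origin: centre of its underside. Must stay where it is.
- scale: Flat black coffee scale, loose on the counter before the free bay: 160 mm deep (own x), 120 wide, 26 high; front face a vertical wall 2 to 23 mm up, at x = -80 mm; display strip along that edge. Own x points towards the stand (within 0.15 rad of the stand's x). Origin: centre of underside. About 0.45 kg. Pushed on its front face by two spread fingertips it follows them in gentle turns.
- server: Round glass coffee server, no handle, wooden collar round its neck, standing loose on the scale about 25 mm towards +x from the scale's centre: 92 mm across the belly, mouth 72, 118 tall, about 0.28 kg. Its rim, 144 mm above the counter, passes 13 mm under the outlets. Origin: centre of its underside, 26 mm above the counter. Any yaw.
- server_mouth (a point): Centre of the server's mouth, 118 mm above the server's origin (144 mm above the counter).
- grinder: Steel hand coffee grinder standing upright near the front of the other bay: 51 mm across, 143 mm tall, with a crank on top reaching 90 mm from its axis at 160 mm height. Origin: centre of its underside. Must stay where it is.
- bay_left (a point): Point on the counter at the middle of the stand's left bay (y = +92 mm in the stand's frame), below the centre of its dripper hole.
- bay_right (a point): The same point of the right bay (y = -92 mm in the stand's frame).
Mind the look-alikes: they are no part of the job. Several things have the shape of the scale; the one meant has the colours described above.

How it is judged (in metres and radians):
At the end, for the whole second after the job is handed in: The server's mouth is within 18 mm, horizontally, of the point below the larger dripper's outlet; the scale lies flat on the counter, square to the stand within about 10 degrees (0.17 rad); the server stands upright on the scale's plate; both are at rest (horizontal distance between server_mouth and dripper_big_outlet below 0.018 m and angle between the x axis of scale and the x axis of stand, either way round below 0.17 rad and angle between server's own z axis and vertical below 0.06 rad and angle between scale's own z axis and vertical below 0.04 rad and z of server in the frame of scale between 0.022 and 0.03 m and height (world z) of scale below 0.004 m and linear speed of each of scale, server below 0.01 m/s); the robot touches nothing.
It fails at once if the scale is lifted more than 12 mm off the counter (height (world z) of scale above 0.012 m).
It fails at once if the server is lifted off the scale by more than 12 mm (z of server in the frame of scale above 0.038 m).
It fails at once if the server tips over (leans more than 0.35 rad) or comes off the scale (angle between server's own z axis and vertical above 0.35 rad or z of server in the frame of scale below 0.015 m).
It fails at once if a dripper is displaced by more than 8 mm (distance of any of dripper_big, dripper_small from where it was at the start of the episode above 0.008 m).
It fails at once if the mug or the hand grinder is displaced by more than 15 mm (distance of any of mug, grinder from where it was at the start of the episode above 0.015 m).
It also fails if it takes over 48 s, if anything falls off the work surface, if the arm or the gripper's body presses on something with over 40 N, if the wrist force passes 120 N, or if a joint passes its speed limit or range.

ROBOT

A 6-joint arm with a two-finger parallel gripper is mounted at the origin on the work surface. World frame = base frame: x ahead of the robot, y to its left, z up, the work surface at z = 0. Lengths are in m, angles in degrees, forces in N, time in s.
With the tool pointing down it reaches from about 0.3 to 0.775 m from the base axis. Payload 14.6 kg.
Tool frame: the origin (TCP) lies midway between the tips of the shut fingers; the grasp point (between the pads) lies 19 mm behind it; z points along the fingers, y is the line along which they close (so a half turn about z gives the same grasp; the last joint's range is limited). The gripper opens to 85 mm and grips with 20 to 120 N. Pads are 22 mm wide; open, the fingers measure 114 mm over their backs; the gripper's body (76 mm by 85 mm) begins 54 mm behind the grasp point. The pads swing forward as they close: fully open they stand 13 mm farther back than shut.
Start: joints at [65.741, 17.183, 87.147, -0, 75.671, -3.816], TCP at [0.192, 0.515, 0.202] pointing down, gripper open.
Joint ranges: [-173.82, 173.82], [-45.26, 126.66], [13.44, 144.39], [-59.66, 239.66], [0, 175.72], [-146.38, 146.38]. Speed limits (degrees/s): [127.2, 127.2, 147.25, 180, 180, 180].

INTERFACE

Orientations are given as [roll, pitch, yaw] about the fixed x, y, z axes, in that order (R = Rz(yaw) Ry(pitch) Rx(roll)).
In Python, from plant import r, imaging, job gives the robot as it stands. The module is installed in compiled form; this text tells all that it offers.
- The arm moves only by the tool drive_tool, never from a script. Its argument "rows" is a list of rows, each a list of 3 entries, a list of its own where there are three numbers: the finger opening in cm, from 0 to 8.54, then the shift along the tool's x, y, z in cm, then the turn, a rotation vector about the tool's x, y, z in rad. In form: [[grip, [tx, ty, tz], [ax, ay, az]], ...]. A call has exactly 5 rows; each row is the pose to reach, as a shift and turn from the pose commanded when the call began, along the tool's axes at that moment; what a row does not reach only later rows make up. A row lasts 1/8 s, in which the tool goes at most 62.5 mm and 10.7 degrees, less where a joint would pass 70% of its speed; a pose out of reach is approached as far as the arm can. A call with a gripper value outside its range is refused whole. The fingers move at their own pace and stop on an object; "grip_force" is the grip in N (left out, the last holds). Time passes only in rows, so rows that repeat a pose let the fingers close, or fill a call up. It gives the time, the measured TCP pose, the force, the opening and the grip force at its end, in the units of the state.
- r.get_obs(): the state, without advancing time (a new reading comes with each control period).
- imaging.read_camera(name): name is "scene" or "top" or "wrist"; returns the picture (384x512x3 uint8, blue, green, red); there is no depth.
- imaging.get_calibration(name): a dict with "camera_matrix" (3x3 intrinsics, pixels), "xyz" and "orientation" of the camera in the world; the wrist camera has in their place "tool_from_camera" (4x4, takes a point from camera to tool coordinates, whose origin is the TCP and whose axes are the flange's). Camera axes: x right, y up, looking along -z (the intrinsics and any distortion apply to the point x, -y, -z); pixel columns grow to the right and rows downward; lengths in m; the calibration is good to about 2 mm. The wrist camera is an equidistant fisheye: a pixel r from the principal point sees the ray r / f radians off the axis. A picture is of the moment at which its call begins: read the wrist's pose just before it. get_calibration takes no time and is no camera call.
- job.finish_job(): hands the job in; it is judged then, once.
The state is a dict: "clock": time; "q": joint angles; "qd": joint speeds; "effort": joint torques, N m; "position": TCP position; "eef_rot": TCP orientation; "wrist_force": force on the tool from outside, world axes, zero at the start; "torque": the same for the moment, N m; "opening": opening from 0.0 (shut) to 1.0 (fully open); "grasp_force": force on a finger pad.
Only numpy, scipy, OpenCV 4.12 (cv2) and the standard library are available. Lean on these libraries where they do the work, as an engineer would, in place of code of your own. Each camera call takes 0.05 s, during which the arm holds its last target. There are 200 camera calls.

## Working session

There is one attempt and no reset: what is moved stays moved. The work goes in short steps, Python scripts to look and compute and a tool call to move; the robot and the scene stay as the last step left them, time stands still between calls to the robot, and variables do not carry over. Pictures are saved under pics/ and viewed, at most 10 in all, crops included, and the job is handed in when it is done.

Besides the shell and the picture viewer there is one more tool, called after "Request:" as a command line: name --argument value ..., lists and objects as JSON in quotes. drive_tool: Moves the arm, as the interface text tells. Its arguments: {"type":"object","properties":{"rows":{"type":"array","items":{"type":"array"}},"grip_force":{"type":"number"}},"required":["rows"]}

```bash
mkdir -p pics
python3 - <<'E'
from plant import r, imaging, job
import cv2, json
print(r.get_obs())
for n in ("scene","top"):
    cv2.imwrite(f"pics/{n}0.png", imaging.read_camera(n)); print(n, imaging.get_calibration(n))
print(imaging.get_calibration("wrist"))
E
```

```text
{'clock': 0.0, 'q': array([ 6.57405342e+01,  1.72188603e+01,  8.71818644e+01,  8.64248930e-04,
        7.56690287e+01, -3.81751770e+00]), 'qd': array([-0.01875574, -0.08256998,  0.01732387,  0.02784395, -0.00560953,
        0.01264017]), 'effort': array([ 3.34457091e-04, -5.43492293e+01, -3.61802781e+01,  3.88898002e-06,
        3.97666299e-03, -1.56170927e-05]), 'position': array([0.19199294, 0.51510971, 0.20127884]), 'eef_rot': array([-1.79930457e+02, -5.47934716e-03,  1.59557834e+02]), 'wrist_force': array([0.44733404, 0.4233927 , 0.28806917]), 'torque': array([ 0.00888126, -0.03693847, -0.02529224]), 'grasp_force': 0.0, 'opening': 0.9986050706969287}
scene {'camera_matrix': array([[419.91035001,   0.        , 260.48321898],
       [  0.        , 419.91035001, 198.78808061],
       [  0.        ,   0.        ,   1.        ]]), 'xyz': array([ 0.22792714, -0.13755636,  1.18925784]), 'orientation': array([ 18.07739026,  -0.10938049, -55.02314358])}
top {'camera_matrix': array([[497.98499972,   0.        , 251.29714091],
       [  0.        , 497.98499972, 192.38005097],
       [  0.        ,   0.        ,   1.        ]]), 'xyz': array([0.3605942 , 0.09157816, 1.2484324 ]), 'orientation': array([  7.11819074,   0.12299335, -90.5218866 ])}
{'camera_matrix': array([[297.31863964,   0.        , 247.83567613],
       [  0.        , 297.31863964, 191.49336706],
       [  0.        ,   0.        ,   1.        ]]), 'tool_from_camera': array([[ 3.29038132e-04,  9.55557996e-01,  2.94802998e-01,
         7.63430837e-02],
       [ 9.99999430e-01, -6.13974348e-04,  8.73973995e-04,
        -8.36822541e-05],
       [ 1.01613432e-03,  2.94802542e-01, -9.55557653e-01,
        -1.73045701e-01],
       [ 0.00000000e+00,  0.00000000e+00,  0.00000000e+00,
         1.00000000e+00]])}
```

View pics/scene0.png

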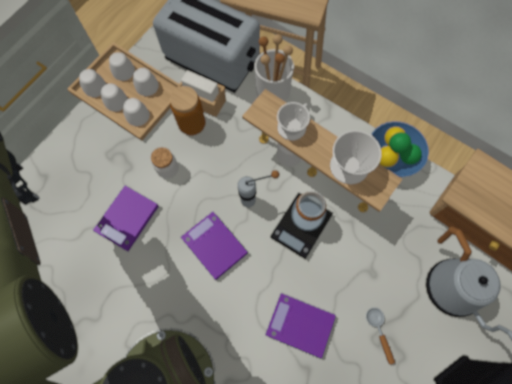

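View pics/top0.png

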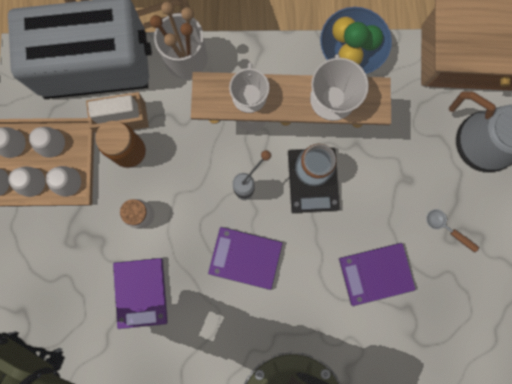

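The scene view shows the black scale and server near (303,225) with the big dripper at (357,157). In the top view the scale is at (314,180), the board spans about (191–391, 73–124), the big dripper is at (339,88), and the grinder is at (244,186). The purple scales are decoys.

Run:
```python
import cv2
a=cv2.imread("pics/top0.png")[62:222,182:402]; cv2.imwrite("pics/topc.png",cv2.resize(a,None,fx=3.5,fy=3.5,interpolation=cv2.INTER_CUBIC))
a=cv2.imread("pics/scene0.png")[85:265,230:410]; cv2.imwrite("pics/scenec.png",cv2.resize(a,None,fx=3.3,fy=3.3,interpolation=cv2.INTER_CUBIC))
```

```text
(no output)
```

View pics/topc.png

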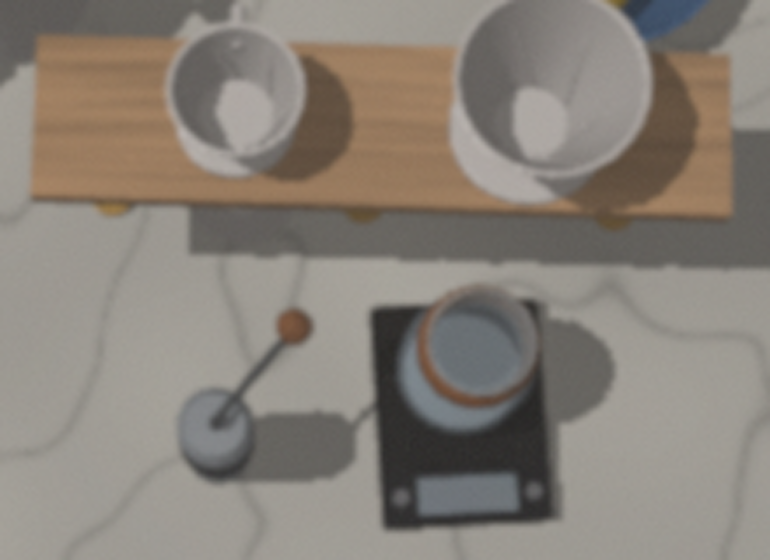

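View pics/scenec.png

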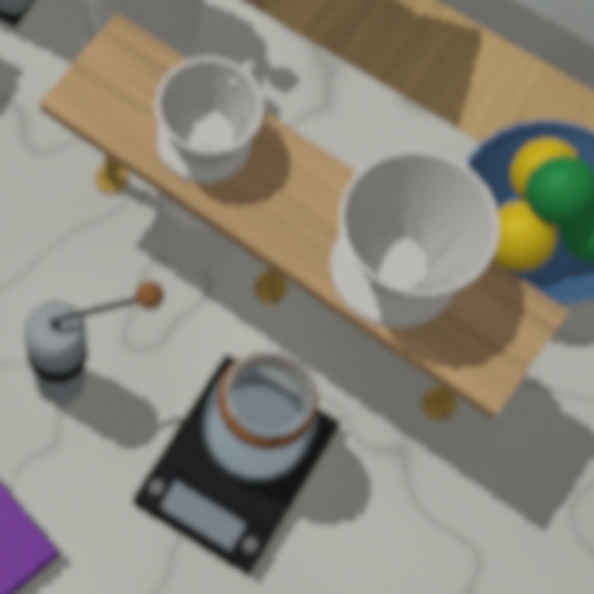

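```bash
cat > h.py <<'E'
import numpy as np
from plant import r, imaging
from scipy.spatial.transform import Rotation as R
from scipy.optimize import least_squares
CAL={n:imaging.get_calibration(n) for n in("top","scene")}
def proj(n,P):
    c=CAL[n]; p=R.from_euler('xyz',c["orientation"],degrees=True).inv().apply(np.atleast_2d(P)-c["xyz"])
    K=c["camera_matrix"]; return np.c_[K[0,0]*p[:,0]/-p[:,2]+K[0,2], K[1,1]*-p[:,1]/-p[:,2]+K[1,2]]
def ray(n,px,z):
    c=CAL[n];K=c["camera_matrix"];d=np.array([(px[0]-K[0,2])/K[0,0],-(px[1]-K[1,2])/K[1,1],-1])
    d=R.from_euler('xyz',c["orientation"],degrees=True).apply(d); return c["xyz"]+d*(z-c["xyz"][2])/d[2]
def fitrect(n,px,w,h,z):
    # corners: far-left, far-right, near-right, near-left (far=+x,left=+y)
    L=np.array([[w,h],[w,-h],[-w,-h],[-w,h]])/2
    def P(v): c,s=np.cos(v[2]),np.sin(v[2]); return np.c_[L@np.array([[c,s],[-s,c]])+v[:2],np.full(4,z)]
    s=least_squares(lambda v:(proj(n,P(v))-px).ravel(),[.5,0,0]); return s.x,np.sqrt(s.cost/4)
T=lambda a:(np.array(a,float)-0)/3.5+[182,62]
S=lambda a:np.array(a,float)/3.3+[230,85]
E
python3 - <<'E'
from h import *
print("board top",fitrect("top",T([[37,36],[731,56],[731,213],[33,197]]),.105,.44,.183))
print("board sc",fitrect("scene",S([[117,13],[568,310],[497,412],[41,102]]),.105,.44,.183))
print("scale top",fitrect("top",T([[372,310],[543,300],[554,512],[385,523]]),.16,.12,.026))
print("scale sc",fitrect("scene",S([[228,356],[338,424],[252,564],[135,494]]),.16,.12,.026))
print("mouth",ray("top",T([480,343]),.144),ray("scene",S([269,399]),.144))
print("grinder",ray("top",T([216,422]),.15),"knob",ray("top",T([294,326]),.165))
E
```

```text
board top (array([ 0.70349386,  0.00235713, -0.03615964]), np.float64(0.4214123067389818))
board sc (array([ 0.70673712,  0.0034617 , -0.0375773 ]), np.float64(0.32594283726819073))
scale top (array([ 0.54470355, -0.06409516,  0.03853277]), np.float64(1.1409507801903462))
scale sc (array([ 0.54763574, -0.06255693,  0.03532509]), np.float64(1.5622102734259582))
mouth [ 0.57060255 -0.06080397  0.144     ] [ 0.56891279 -0.06366045  0.144     ]
grinder [0.51996675 0.10938322 0.15      ] knob [0.57864774 0.05937804 0.165     ]
```

```bash
cat >> h.py <<'E'
import json,os
TH=np.deg2rad(15)
def pose(x,y,z,h,th=TH):
    "tool pose: fingers spread across heading h, leaning back by th"
    return np.array([x,y,z]),R.from_euler('z',h)*R.from_euler('y',-th)*R.from_matrix(np.diag([-1.,1,-1]))
def load():
    if os.path.exists("cmd.json"):
        d=json.load(open("cmd.json")); return np.array(d[0]),R.from_rotvec(d[1])
    return np.array([.192,.515,.202]),R.from_euler('xyz',[180,0,159.557],degrees=True)
def rows(targets,commit=True):
    "5 world targets -> tool rows; remembers the commanded pose (last row)"
    p0,R0=load(); out=[]
    for p,Rt in targets:
        out.append([8.54,np.round(R0.inv().apply(p-p0)*100,2).tolist(),np.round((R0.inv()*Rt).as_rotvec(),3).tolist()])
    if commit:
        t,a=np.array(out[-1][1])/100,out[-1][2]
        json.dump([(p0+R0.apply(t)).tolist(),(R0*R.from_rotvec(a)).as_rotvec().tolist()],open("cmd.json","w"))
    print(json.dumps(out))
E
python3 - <<'E'
from h import *
print("purple corners",ray("top",(283,240),.026),ray("top",(272,288),.026))
rows([pose(.415,-.063,.2,.037)]*5)
E
```

```text
purple corners [0.3952448  0.01639194 0.026     ] [0.28002689 0.04492244 0.026     ]
[[8.54, [-41.08, -46.37, 0.2], [-0.052, -0.258, -0.392]], [8.54, [-41.08, -46.37, 0.2], [-0.052, -0.258, -0.392]], [8.54, [-41.08, -46.37, 0.2], [-0.052, -0.258, -0.392]], [8.54, [-41.08, -46.37, 0.2], [-0.052, -0.258, -0.392]], [8.54, [-41.08, -46.37, 0.2], [-0.052, -0.258, -0.392]]]
```

```bash
rm -f cmd.json
python3 - <<'E'
from h import *
a=(np.array([.32,.24,.2]),R.from_euler('xyz',[180,0,170],degrees=True))
rows([a]*5); rows([pose(.415,-.063,.2,.037)]*5)
E
```

```text
[[8.54, [-21.6, -21.3, 0.2], [-0.0, 0.0, -0.182]], [8.54, [-21.6, -21.3, 0.2], [-0.0, 0.0, -0.182]], [8.54, [-21.6, -21.3, 0.2], [-0.0, 0.0, -0.182]], [8.54, [-21.6, -21.3, 0.2], [-0.0, 0.0, -0.182]], [8.54, [-21.6, -21.3, 0.2], [-0.0, 0.0, -0.182]]]
[[8.54, [-14.62, -28.18, 0.0], [-0.028, -0.261, -0.211]], [8.54, [-14.62, -28.18, 0.0], [-0.028, -0.261, -0.211]], [8.54, [-14.62, -28.18, 0.0], [-0.028, -0.261, -0.211]], [8.54, [-14.62, -28.18, 0.0], [-0.028, -0.261, -0.211]], [8.54, [-14.62, -28.18, 0.0], [-0.028, -0.261, -0.211]]]
```

Request:
drive_tool --rows '[[8.54, [-21.6, -21.3, 0.2], [0, 0, -0.182]], [8.54, [-21.6, -21.3, 0.2], [0, 0, -0.182]], [8.54, [-21.6, -21.3, 0.2], [0, 0, -0.182]], [8.54, [-21.6, -21.3, 0.2], [0, 0, -0.182]], [8.54, [-21.6, -21.3, 0.2], [0, 0, -0.182]]]'

```text
clock: 0.72
position: [0.3205, 0.2383, 0.1998]
eef_rot: [180.0, 0.0, 170.0]
wrist_force: [1.3, 0.5, -0.1]
opening: 1.006
grasp_force: 0.0
```

Request:
drive_tool --rows '[[8.54, [-14.62, -28.18, 0], [-0.028, -0.261, -0.211]], [8.54, [-14.62, -28.18, 0], [-0.028, -0.261, -0.211]], [8.54, [-14.62, -28.18, 0], [-0.028, -0.261, -0.211]], [8.54, [-14.62, -28.18, 0], [-0.028, -0.261, -0.211]], [8.54, [-14.62, -28.18, 0], [-0.028, -0.261, -0.211]]]'

```text
clock: 1.35
position: [0.413, -0.0579, 0.2002]
eef_rot: [180.0, 15.1, -177.9]
wrist_force: [1.7, 1.9, 0.2]
opening: 0.998
grasp_force: 0.0
```

Run:
```python
from h import *
o=r.get_obs(); print(o["position"],o["eef_rot"], pose(.415,-.063,.2,.037)[1].as_euler('xyz',degrees=True))
print("commanded",load()[0])
rows([pose(.42,-.063,z,.037) for z in (.15,.1,.06,.03,.004)])
```

```text
[ 0.41303339 -0.05790885  0.20018192] [ 179.9999009    15.0795519  -177.87148908] [-180.           15.         -177.88005616]
commanded [ 0.41496534 -0.06296011  0.2       ]
[[8.54, [0.81, -0.02, 4.96], [0.0, 0.0, 0.0]], [8.54, [2.1, -0.02, 9.79], [0.0, 0.0, 0.0]], [8.54, [3.14, -0.03, 13.65], [0.0, 0.0, 0.0]], [8.54, [3.92, -0.03, 16.55], [0.0, 0.0, 0.0]], [8.54, [4.59, -0.03, 19.06], [0.0, 0.0, 0.0]]]
```

Request:
drive_tool --rows '[[8.54, [0.81, -0.02, 4.96], [0, 0, 0]], [8.54, [2.1, -0.02, 9.79], [0, 0, 0]], [8.54, [3.14, -0.03, 13.65], [0, 0, 0]], [8.54, [3.92, -0.03, 16.55], [0, 0, 0]], [8.54, [4.59, -0.03, 19.06], [0, 0, 0]]]'

```text
clock: 1.98
position: [0.4175, -0.0558, 0.0026]
eef_rot: [180.0, 15.0, -177.9]
wrist_force: [0.3, -0.4, 0.4]
opening: 1.001
grasp_force: 0.0
```

Run:
```python
from h import *
import cv2
o=r.get_obs(); print(o["position"],o["wrist_force"],load()[0])
w=imaging.read_camera("wrist"); t=imaging.read_camera("top")
s=imaging.read_camera("scene")[85:265,230:410]
cv2.imwrite("pics/p1.png",np.hstack([cv2.resize(w,(400,300)),cv2.resize(t[62:242,182:402],(400,327))[:300]]))
```

```text
[ 0.41753329 -0.05577047  0.00263223] [ 0.25455947 -0.36561555  0.43496275] [ 0.42000729 -0.0630327   0.00401573]
```

View pics/p1.png

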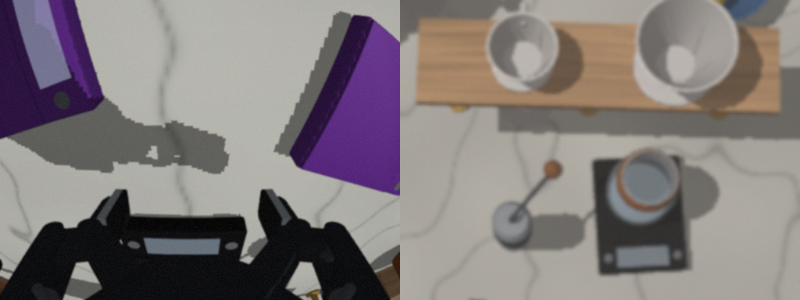

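The wrist view shows the scale's front face at about (183,237), slightly left of the fingers' middle at (193,205). The arm is about 7 mm too far to +y, so I'll resync the commanded pose from the measured one.

```bash
cat >> h.py <<'E'
def sync():
    o=r.get_obs(); Rm=R.from_euler('xyz',o["eef_rot"],degrees=True)
    json.dump([o["position"].tolist(),Rm.as_rotvec().tolist()],open("cmd.json","w")); print("meas",o["position"].round(4),o["eef_rot"].round(1),"F",o["wrist_force"].round(1),"t",o["clock"])
def tcp_for(x,y,h,z=.001,off=0,gap=0):
    d=np.array([np.cos(h),np.sin(h)]); p=np.array([x,y])-(.08+.0072+gap)*d+off*np.array([-d[1],d[0]]); return pose(p[0],p[1],z,h)
def push(st,hs,step=.0045,slip=-.03,lead=.015,**k):
    "simulate the scale following the headings; returns states and tool targets"
    x,y,h=st; P=np.array([x+lead*np.cos(h),y+lead*np.sin(h)]); S=[];Tt=[]
    for hn in hs:
        a=(h+hn)/2+slip; P=P+step*np.array([np.cos(a),np.sin(a)]); h=hn
        s=(P[0]-lead*np.cos(h),P[1]-lead*np.sin(h),h); S.append(s); Tt.append(tcp_for(*s,**k))
    return S,Tt
E
python3 - <<'E'
from h import *
sync(); st=(.546,-.0633,.037)
rows([tcp_for(*st,gap=g) for g in (.03,.02,.012,.007,.004)])
hs=np.r_[np.linspace(.037,-.2,11)[1:],[-.2]*10,np.linspace(-.2,-.07,11)[1:]]
S,T_=push(st,hs); print(np.round(S[9],4),np.round(S[-1],4))
rows(T_[:5]); rows(T_[5:10])
E
```

```text
meas [ 0.4173 -0.0556  0.0032] [ 179.9   14.9 -177.9] F [-0.8  0.9 -0.3] t 2.125
[[8.54, [-1.02, -1.24, 0.5], [0.001, -0.002, 0.0]], [8.54, [-1.99, -1.24, 0.76], [0.001, -0.002, 0.0]], [8.54, [-2.76, -1.25, 0.96], [0.001, -0.002, 0.0]], [8.54, [-3.25, -1.25, 1.09], [0.001, -0.002, 0.0]], [8.54, [-3.54, -1.25, 1.17], [0.001, -0.002, 0.0]]]
[ 0.5909 -0.0648 -0.2   ] [ 0.6788 -0.0843 -0.07  ]
[[8.54, [-0.82, 0.23, 0.22], [0.006, -0.0, 0.023]], [8.54, [-1.26, 0.44, 0.33], [0.012, -0.0, 0.046]], [8.54, [-1.71, 0.64, 0.45], [0.019, -0.0, 0.069]], [8.54, [-2.16, 0.83, 0.58], [0.025, -0.0, 0.092]], [8.54, [-2.62, 1.01, 0.7], [0.031, -0.0, 0.115]]]
[[8.54, [-0.43, 0.22, 0.11], [0.006, -0.0, 0.023]], [8.54, [-0.87, 0.44, 0.23], [0.012, -0.0, 0.045]], [8.54, [-1.32, 0.64, 0.35], [0.018, -0.0, 0.068]], [8.54, [-1.77, 0.83, 0.47], [0.024, -0.0, 0.091]], [8.54, [-2.23, 1.01, 0.59], [0.03, -0.0, 0.114]]]
```

Request:
drive_tool --rows '[[8.54, [-1.02, -1.24, 0.5], [0.001, -0.002, 0]], [8.54, [-1.99, -1.24, 0.76], [0.001, -0.002, 0]], [8.54, [-2.76, -1.25, 0.96], [0.001, -0.002, 0]], [8.54, [-3.25, -1.25, 1.09], [0.001, -0.002, 0]], [8.54, [-3.54, -1.25, 1.17], [0.001, -0.002, 0]]]'

```text
clock: 2.75
position: [0.4559, -0.0667, 0.0018]
eef_rot: [-180.0, 15.1, -177.8]
wrist_force: [-0.3, -1.1, -0.5]
opening: 1.0
grasp_force: 0.0
```

Request:
drive_tool --rows '[[8.54, [-0.82, 0.23, 0.22], [0.006, 0, 0.023]], [8.54, [-1.26, 0.44, 0.33], [0.012, 0, 0.046]], [8.54, [-1.71, 0.64, 0.45], [0.019, 0, 0.069]], [8.54, [-2.16, 0.83, 0.58], [0.025, 0, 0.092]], [8.54, [-2.62, 1.01, 0.7], [0.031, 0, 0.115]]]'

```text
clock: 3.38
position: [0.4824, -0.0556, 0.0018]
eef_rot: [-180.0, 15.1, 175.3]
wrist_force: [-0.2, -0.1, 1.1]
opening: 0.999
grasp_force: 0.0
```

Run:
```python
from h import *
import cv2
o=r.get_obs(); print(o["position"],o["eef_rot"],o["wrist_force"])
hs=np.linspace(.037,-.2,11)[1:]; S,T_=push((.546,-.0633,.037),hs); print(T_[4][0],T_[4][1].as_euler('xyz',degrees=True),S[4])
t=imaging.read_camera("top"); cv2.imwrite("pics/top_a.png",t)
a=t[62:222,182:402]; cv2.imwrite("pics/topc2.png",cv2.resize(a,None,fx=3.5,fy=3.5,interpolation=cv2.INTER_CUBIC))
```

```text
[ 0.48242361 -0.05562956  0.00181317] [-179.96081072   15.12021382  175.27949794] [-0.17269974 -0.13017619  1.10162965]
[ 0.48158564 -0.05559947  0.001     ] [180.          15.         175.33039397] (np.float64(0.5684961979921473), np.float64(-0.06269840975291341), np.float64(-0.08150000000000002))
```

View pics/topc2.png

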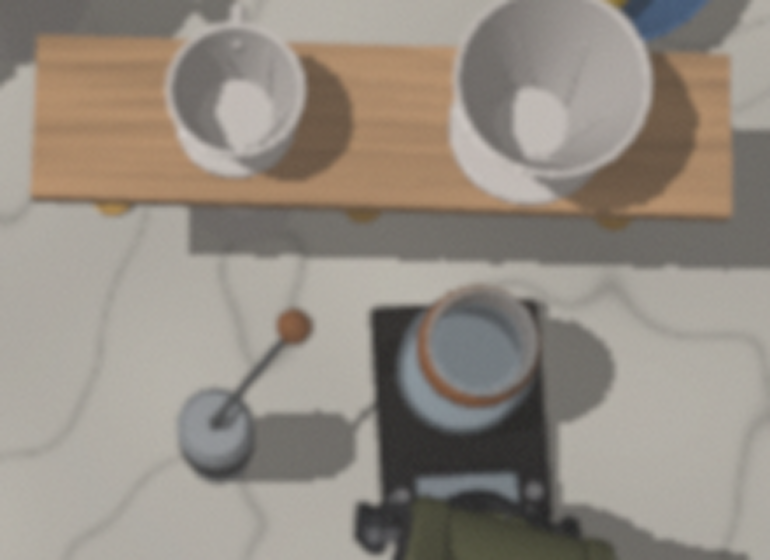

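The scale has not moved: its far corners are still at (372,310) and (543,300), and the wrist force is about 0. I'll look with the wrist and scene cameras to see where the tips are.

Run:
```python
from h import *
import cv2
o=r.get_obs(); w=imaging.read_camera("wrist"); s=imaging.read_camera("scene"); cv2.imwrite("pics/w2.png",w)
print(o["position"])
cv2.imwrite("pics/p2.png",np.vstack([cv2.resize(w[190:384],(794,300)),np.hstack([cv2.resize(s[165:275,235:380],(395,300)),np.zeros((300,399,3),np.uint8)])]))
M=imaging.get_calibration("wrist")["tool_from_camera"]; K=imaging.get_calibration("wrist")["camera_matrix"]
Rm=R.from_euler('xyz',o["eef_rot"],degrees=True)
def wp(P):
    c=np.linalg.inv(M)@np.r_[Rm.inv().apply(P-o["position"]),1]; v=np.array([c[0],-c[1],-c[2]])
    th=np.arctan2(np.hypot(*v[:2]),v[2]); u=v[:2]/np.hypot(*v[:2]); return K[0,0]*th*u+K[:2,2]
for L in ([-.08,.06],[-.08,-.06]):
    P=np.array([.546,-.0633])+R.from_euler('z',.037).as_matrix()[:2,:2]@L
    for z in (.002,.026): print("scale front",L,z,wp(np.r_[P,z]).round(0))
for y in(.0425,-.0425): print("tip",wp(o["position"]+Rm.apply([-.011,y,-.013])).round(0))
```

```text
[ 0.4829169  -0.05548337  0.00194153]
scale front [-0.08, 0.06] 0.002 [326. 195.]
scale front [-0.08, 0.06] 0.026 [336. 219.]
scale front [-0.08, -0.06] 0.002 [137. 213.]
scale front [-0.08, -0.06] 0.026 [125. 238.]
tip [316. 250.]
tip [179. 249.]
```

View pics/p2.png

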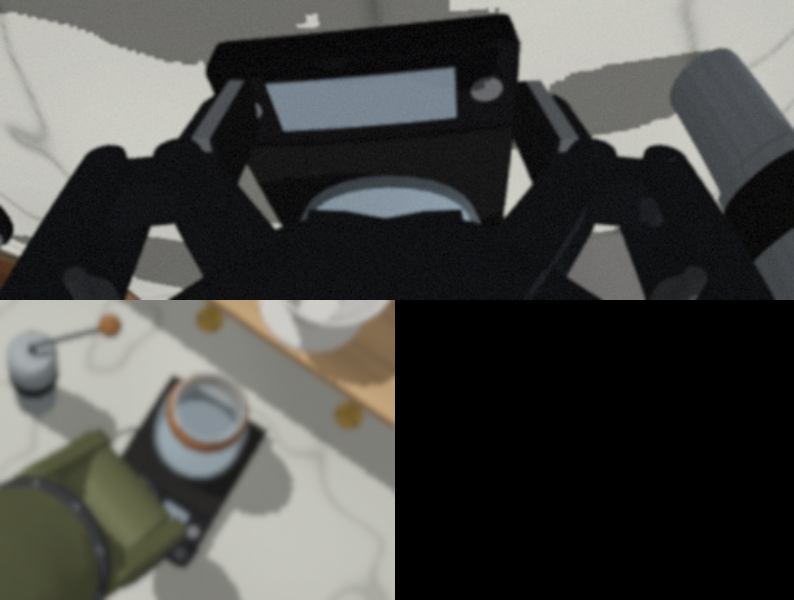

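Run:
```python
from h import *
M=imaging.get_calibration("wrist")["tool_from_camera"]; K=imaging.get_calibration("wrist")["camera_matrix"]
def wt(P):
    c=np.linalg.inv(M)@np.r_[P,1]; v=np.array([c[0],-c[1],-c[2]]); th=np.arctan2(np.hypot(*v[:2]),v[2]); u=v[:2]/np.hypot(*v[:2]); return (K[0,0]*th*u+K[:2,2]).round()
for z in (-.005,-.013,-.02,-.03):
  for x in(.011,-.011): print(z,x,"inner",wt([x,.0425,z]),"outer",wt([x,.057,z]))
o=r.get_obs();print(o["wrist_force"],o["torque"],o["opening"])
```

```text
-0.005 0.011 inner [317. 212.] outer [339. 212.]
-0.005 -0.011 inner [314. 244.] outer [335. 243.]
-0.013 0.011 inner [319. 217.] outer [343. 216.]
-0.013 -0.011 inner [316. 250.] outer [338. 249.]
-0.02 0.011 inner [322. 221.] outer [346. 221.]
-0.02 -0.011 inner [319. 255.] outer [341. 254.]
-0.03 0.011 inner [326. 229.] outer [351. 228.]
-0.03 -0.011 inner [322. 263.] outer [346. 262.]
[-0.10649782 -0.07107241 -0.51217539] [ 1.00971591e-04  1.25141280e-01 -2.24062485e-02] 1.0003709230328268
```

The wrist view shows the open tips, at about (151,242) and (342,242) in the full image, hovering over the scale's plate. Their image geometry puts them 30–40 mm behind the TCP, so the tool must go lower. I'll back off and descend in steps, watching the force.

Run:
```python
from h import *
sync(); st=(.546,-.0633,.037)
rows([pose(.478,-.0563,.008,-.07),pose(.465,-.0585,.008,-.04),pose(.45,-.061,.008,0),pose(.435,-.064,.008,.025),tcp_for(*st,gap=.04,z=.004)])
rows([tcp_for(*st,gap=.04,z=z) for z in (.001,-.002,-.005,-.008,-.011)])
```

```text
meas [ 0.4823 -0.0556  0.0018] [-180.    15.1  175.4] F [-0.1 -0.1 -0.5] t 3.525
[[8.54, [0.25, -0.1, -0.71], [-0.004, 0.002, -0.01]], [8.54, [1.48, -0.43, -1.04], [-0.011, 0.002, -0.039]], [8.54, [2.91, -0.8, -1.43], [-0.022, 0.002, -0.078]], [8.54, [4.33, -1.22, -1.81], [-0.028, 0.002, -0.102]], [8.54, [5.95, -1.75, -1.83], [-0.031, 0.002, -0.114]]]
[[8.54, [0.08, 0.0, 0.29], [-0.0, 0.0, 0.0]], [8.54, [0.16, 0.0, 0.58], [-0.0, 0.0, 0.0]], [8.54, [0.23, 0.0, 0.87], [-0.0, 0.0, 0.0]], [8.54, [0.31, 0.0, 1.16], [-0.0, 0.0, 0.0]], [8.54, [0.39, 0.0, 1.45], [-0.0, 0.0, 0.0]]]
```

Request:
drive_tool --rows '[[8.54, [0.25, -0.1, -0.71], [-0.004, 0.002, -0.01]], [8.54, [1.48, -0.43, -1.04], [-0.011, 0.002, -0.039]], [8.54, [2.91, -0.8, -1.43], [-0.022, 0.002, -0.078]], [8.54, [4.33, -1.22, -1.81], [-0.028, 0.002, -0.102]], [8.54, [5.95, -1.75, -1.83], [-0.031, 0.002, -0.114]]]'

```text
clock: 4.15
position: [0.4183, -0.0684, 0.0045]
eef_rot: [-180.0, 15.1, -177.8]
wrist_force: [0.6, 0.2, -0.3]
opening: 0.999
grasp_force: 0.0
```

Request:
drive_tool --rows '[[8.54, [0.08, 0, 0.29], [0, 0, 0]], [8.54, [0.16, 0, 0.58], [0, 0, 0]], [8.54, [0.23, 0, 0.87], [0, 0, 0]], [8.54, [0.31, 0, 1.16], [0, 0, 0]], [8.54, [0.39, 0, 1.45], [0, 0, 0]]]'

```text
clock: 4.78
position: [0.419, -0.0681, -0.0113]
eef_rot: [-180.0, 15.0, -177.9]
wrist_force: [-0.8, 0.3, -0.5]
opening: 1.002
grasp_force: 0.0
```

Run:
```python
from h import *
sync(); st=(.546,-.0633,.037)
rows([tcp_for(*st,gap=.04,z=z) for z in (-.013,-.015,-.017,-.019,-.019)])
```

```text
meas [ 0.419  -0.0681 -0.0113] [-180.    15.  -177.9] F [-0.8  0.3 -0.5] t 4.775
[[8.54, [0.05, 0.01, 0.16], [-0.0, 0.0, -0.0]], [8.54, [0.11, 0.01, 0.36], [-0.0, 0.0, -0.0]], [8.54, [0.16, 0.01, 0.55], [-0.0, 0.0, -0.0]], [8.54, [0.21, 0.01, 0.74], [-0.0, 0.0, -0.0]], [8.54, [0.21, 0.01, 0.74], [-0.0, 0.0, -0.0]]]
```

Request:
drive_tool --rows '[[8.54, [0.05, 0.01, 0.16], [0, 0, 0]], [8.54, [0.11, 0.01, 0.36], [0, 0, 0]], [8.54, [0.16, 0.01, 0.55], [0, 0, 0]], [8.54, [0.21, 0.01, 0.74], [0, 0, 0]], [8.54, [0.21, 0.01, 0.74], [0, 0, 0]]]'

```text
clock: 5.4
position: [0.4187, -0.0681, -0.0189]
eef_rot: [-180.0, 15.0, -177.9]
wrist_force: [-0.1, 0.7, -0.0]
opening: 0.996
grasp_force: 0.0
```

Run:
```python
from h import *
import cv2
sync(); st=(.546,-.0633,.037)
w=imaging.read_camera("wrist"); cv2.imwrite("pics/w3.png",cv2.resize(w[190:330,100:400],(796,372),interpolation=cv2.INTER_CUBIC))
rows([tcp_for(*st,gap=.04,z=z) for z in (-.021,-.023,-.025,-.026,-.026)])
```

```text
meas [ 0.4187 -0.0681 -0.0189] [-180.    15.  -177.9] F [-0.1  0.7 -0. ] t 5.4
[[8.54, [0.04, 0.01, 0.21], [-0.001, 0.0, -0.001]], [8.54, [0.09, 0.01, 0.41], [-0.001, 0.0, -0.001]], [8.54, [0.14, 0.01, 0.6], [-0.001, 0.0, -0.001]], [8.54, [0.17, 0.01, 0.7], [-0.001, 0.0, -0.001]], [8.54, [0.17, 0.01, 0.7], [-0.001, 0.0, -0.001]]]
```

View pics/w3.png

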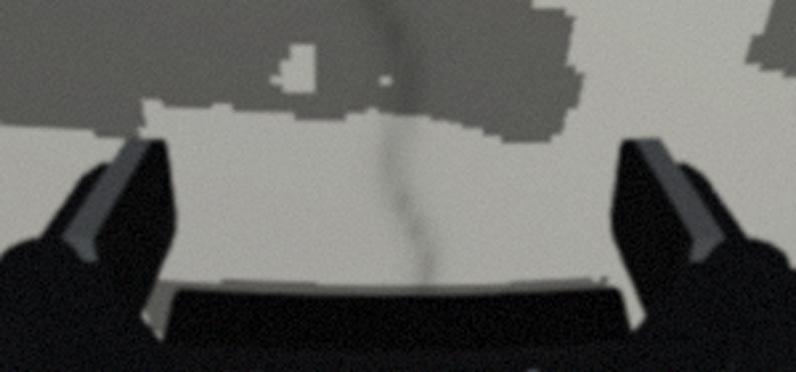

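The wrist view shows both pads' tip edges at about px (162–166, 243–271) and (331–334, 243–271). That puts the tips about 45 mm behind the TCP and still about 25 mm up. I'll lower a further 12 mm.

```bash
sed -i 's/\.08+\.0072+gap/.08-.001+gap/; s/z=\.001,off/z=-.031,off/' h.py
python3 - <<'E'
from h import *
st=(.546,-.0633,.037); sync()
rows([tcp_for(*st,gap=.035,z=z) for z in (-.022,-.025,-.028,-.031,-.031)])
E
```

```text
meas [ 0.4188 -0.0681 -0.0188] [-180.    15.  -177.9] F [0.4 0.3 0.9] t 5.45
[[8.54, [-1.2, 0.01, 0.66], [-0.001, 0.0, -0.001]], [8.54, [-1.13, 0.01, 0.95], [-0.001, 0.0, -0.001]], [8.54, [-1.05, 0.01, 1.24], [-0.001, 0.0, -0.001]], [8.54, [-0.97, 0.01, 1.53], [-0.001, 0.0, -0.001]], [8.54, [-0.97, 0.01, 1.53], [-0.001, 0.0, -0.001]]]
```

Request:
drive_tool --rows '[[8.54, [-0.4, 0.01, 0.46], [0, 0, 0]], [8.54, [-0.6, 0.01, 0.8], [0, 0, 0]], [8.54, [-0.8, 0.01, 1.15], [0, 0, 0]], [8.54, [-0.97, 0.01, 1.53], [0, 0, 0]], [8.54, [-0.97, 0.01, 1.53], [0, 0, 0]]]'

```text
clock: 6.08
position: [0.4321, -0.0675, -0.0313]
eef_rot: [-180.0, 15.0, -177.9]
wrist_force: [-0.3, 0.2, -0.2]
opening: 1.0
grasp_force: 0.0
```

Run:
```python
from h import *
st=(.546,-.0633,.037); sync()
rows([tcp_for(*st,gap=g) for g in (.026,.018,.011,.006,.003)])
hs=np.r_[np.linspace(.037,-.2,11)[1:],[-.2]*10,np.linspace(-.2,-.07,11)[1:]]
S,T_=push(st,hs); print(S[4])
rows(T_[:5]); rows(T_[5:10],False)
```

```text
meas [ 0.4321 -0.0675 -0.0313] [-180.    15.  -177.9] F [-0.3  0.2 -0.2] t 6.075
[[8.54, [-0.87, -0.01, 0.21], [-0.0, -0.0, -0.001]], [8.54, [-1.65, -0.0, 0.41], [-0.0, -0.0, -0.001]], [8.54, [-2.32, -0.0, 0.59], [-0.0, -0.0, -0.001]], [8.54, [-2.8, -0.0, 0.72], [-0.0, -0.0, -0.001]], [8.54, [-3.09, -0.0, 0.8], [-0.0, -0.0, -0.001]]]
(np.float64(0.5684961979921473), np.float64(-0.06269840975291341), np.float64(-0.08150000000000002))
[[8.54, [-0.73, 0.2, 0.2], [0.006, -0.0, 0.023]], [8.54, [-1.17, 0.39, 0.31], [0.012, -0.0, 0.046]], [8.54, [-1.62, 0.58, 0.43], [0.018, -0.0, 0.069]], [8.54, [-2.07, 0.75, 0.55], [0.024, -0.0, 0.092]], [8.54, [-2.52, 0.91, 0.67], [0.03, -0.0, 0.115]]]
[[8.54, [-0.44, 0.2, 0.12], [0.006, -0.0, 0.023]], [8.54, [-0.88, 0.39, 0.24], [0.012, -0.0, 0.046]], [8.54, [-1.33, 0.58, 0.36], [0.019, -0.0, 0.069]], [8.54, [-1.78, 0.75, 0.48], [0.025, -0.0, 0.091]], [8.54, [-2.23, 0.91, 0.6], [0.031, -0.0, 0.114]]]
```

Request:
drive_tool --rows '[[8.54, [-0.87, 0, 0.21], [0, 0, -0.001]], [8.54, [-1.65, 0, 0.41], [0, 0, -0.001]], [8.54, [-2.32, 0, 0.59], [0, 0, -0.001]], [8.54, [-2.8, 0, 0.72], [0, 0, -0.001]], [8.54, [-3.09, 0, 0.8], [0, 0, -0.001]]]'

```text
clock: 6.7
position: [0.4642, -0.0663, -0.0308]
eef_rot: [-180.0, 15.0, -177.9]
wrist_force: [-0.3, -0.7, -0.3]
opening: 0.998
grasp_force: 0.0
```

Request:
drive_tool --rows '[[8.54, [-0.73, 0.2, 0.2], [0.006, 0, 0.023]], [8.54, [-1.17, 0.39, 0.31], [0.012, 0, 0.046]], [8.54, [-1.62, 0.58, 0.43], [0.018, 0, 0.069]], [8.54, [-2.07, 0.75, 0.55], [0.024, 0, 0.092]], [8.54, [-2.52, 0.91, 0.67], [0.03, 0, 0.115]]]'

```text
clock: 7.32
position: [0.4889, -0.056, -0.0311]
eef_rot: [180.0, 14.9, 175.3]
wrist_force: [-6.0, -0.1, 3.9]
opening: 1.0
grasp_force: 3.0
```

```bash
cat >> h.py <<'E'
def far_edge(t):
    "fit the far and right edges of the black scale in the top image is hard by hand; return dark mask"
    import cv2
    m=((t.max(2)<60)).astype(np.uint8); return m
E
python3 - <<'E'
from h import *
import cv2
sync(); t=imaging.read_camera("top"); cv2.imwrite("pics/top_b.png",t); m=far_edge(t); a=far_edge(cv2.imread("pics/top0.png"))
for q in (a,m):
    for r0 in range(140,206,6): 
        c=np.where(q[r0,270:360])[0]+270; print(r0,(c.min(),c.max(),len(c)) if len(c) else None,end=' ')
    print()
E
```

```text
meas [ 0.4889 -0.056  -0.0311] [180.   14.9 175.3] F [-6.  -0.1  3.9] t 7.325
140 None 146 None 152 (np.int64(289), np.int64(299), 11) 158 (np.int64(289), np.int64(296), 8) 164 (np.int64(290), np.int64(294), 5) 170 (np.int64(290), np.int64(335), 7) 176 (np.int64(290), np.int64(336), 13) 182 (np.int64(291), np.int64(336), 24) 188 (np.int64(291), np.int64(337), 47) 194 (np.int64(292), np.int64(337), 46) 200 (np.int64(292), np.int64(337), 10) 
140 None 146 (np.int64(293), np.int64(299), 7) 152 (np.int64(292), np.int64(296), 5) 158 (np.int64(292), np.int64(295), 4) 164 (np.int64(291), np.int64(336), 8) 170 (np.int64(291), np.int64(336), 14) 176 (np.int64(290), np.int64(335), 28) 182 (np.int64(290), np.int64(335), 46) 188 (np.int64(290), np.int64(335), 32) 194 (np.int64(328), np.int64(335), 3) 200 (np.int64(289), np.int64(335), 18)
```

```bash
cat >> h.py <<'E'
def cross(v,i0,thr=95):
    "first subpixel crossing bright->dark along v"
    for i in range(len(v)-1):
        if v[i]>=thr>v[i+1]: return i0+i+(v[i]-thr)/(v[i]-v[i+1])
def fit(t,guess,win=9):
    "scale pose (x,y,h) from left, right and far top edges in the top picture"
    import cv2
    g=cv2.GaussianBlur(t.max(2),(3,3),0).astype(float); v=np.array(guess,float)
    def w(v,l): c,s=np.cos(v[2]),np.sin(v[2]); return np.array([v[0]+c*l[0]-s*l[1],v[1]+s*l[0]+c*l[1],.026])
    pts=[]
    for e,ls in ((1,[(a,.06) for a in np.linspace(-.055,.06,16)]),(2,[(a,-.06) for a in np.linspace(-.055,.06,16)]),(0,[(.08,b) for b in np.linspace(-.05,.05,15)])):
        n=[(1,0),(0,1),(0,-1)][e]; q=[]
        for l in ls:
            a,b=[proj("top",w(v,np.array(l)+np.array(n)*d))[0] for d in (.02,-.014)]
            k=np.linspace(0,1,35); P=a+(b-a)*k[:,None]
            s=cv2.remap(g.astype(np.float32),P[:,:1].astype(np.float32),P[:,1:].astype(np.float32),1)[:,0]
            c=cross(s,0)
            if c is not None and c>1 and s[0]>120: q.append((e,*ray("top",a+(b-a)*c/34,.026)[:2]))
        pts+=q
    pts=np.array(pts); 
    def f(v):
        d=pts[:,1:]-v[:2]; c,s=np.cos(v[2]),np.sin(v[2]); lx,ly=d[:,0]*c+d[:,1]*s,-d[:,0]*s+d[:,1]*c
        return np.where(pts[:,0]==0,lx-.08,np.where(pts[:,0]==1,ly-.06,-ly-.06))
    o=least_squares(f,v,loss='soft_l1',f_scale=.001); print("fit",o.x.round(4),"n",[(int((pts[:,0]==e).sum()),round(np.median(f(o.x)[pts[:,0]==e])*1e3,1)) for e in(0,1,2)]); return o.x
E
python3 - <<'E'
from h import *
import cv2
a=fit(cv2.imread("pics/top0.png"),(.546,-.0633,.037)); a=fit(cv2.imread("pics/top0.png"),a)
b=fit(cv2.imread("pics/top_b.png"),(.568,-.063,-.08)); b=fit(cv2.imread("pics/top_b.png"),b)
o=r.get_obs()["position"]; print("predicted front by tool",o[:2]+.079*np.array([np.cos(.082),-np.sin(.082)]))
E
```

```text
fit [ 0.543  -0.0624  0.051 ] n [(10, np.float64(-0.1)), (13, np.float64(0.4)), (8, np.float64(1.1))]
fit [ 0.5426 -0.0623  0.0503] n [(12, np.float64(0.1)), (12, np.float64(0.6)), (7, np.float64(1.0))]
fit [ 1.7164 -0.164  -0.0874] n [(0, np.float64(nan)), (13, np.float64(-0.1)), (8, np.float64(0.0))]
  return _methods._mean(a, axis=axis, dtype=dtype,
  ret = ret.dtype.type(ret / rcount)
Traceback (most recent call last):
  File "h.py", line 76, in fit
    o=least_squares(f,v,loss='soft_l1',f_scale=.001); print("fit",o.x.round(4),"n",[(int((pts[:,0]==e).sum()),round(np.median(f(o.x)[pts[:,0]==e])*1e3,1)) for e in(0,1,2)]); return o.x
  File "h.py", line 74, in f
    d=pts[:,1:]-v[:2]; c,s=np.cos(v[2]),np.sin(v[2]); lx,ly=d[:,0]*c+d[:,1]*s,-d[:,0]*s+d[:,1]*c
      ~~~^^^^^^
IndexError: too many indices for array: array is 1-dimensional, but 2 were indexed
```

```bash
sed -i 's/c=cross(s,0)$/lim,th=(85,62) if e==0 else (120,95); c=cross(s,0,th)/; s/s\[0\]>120/s[0]>lim/' h.py
python3 - <<'E'
from h import *
import cv2
a=fit(cv2.imread("pics/top0.png"),(.546,-.0633,.037)); 
t=cv2.imread("pics/top_b.png"); b=fit(t,(.568,-.063,-.08)); b=fit(t,b)
print(t.max(2)[130:160:2,290:336:5])
E
```

```text
fit [ 0.54   -0.0625  0.0513] n [(3, np.float64(0.0)), (13, np.float64(0.4)), (8, np.float64(1.1))]
fit [ 0.5581 -0.0624 -0.0876] n [(3, np.float64(0.1)), (13, np.float64(-0.0)), (8, np.float64(0.1))]
fit [ 0.5581 -0.0625 -0.0859] n [(3, np.float64(0.2)), (12, np.float64(-0.0)), (9, np.float64(0.1))]
[[118 116 115 115 115 113 113 112 110 110]
 [117 117 115 115 113 113 113 111 110 110]
 [123 120 116 116 115 115 121 112 112 111]
 [173 165 144 144 134 135 136 131 134 128]
 [184 164 171 181 145 115 105 119 148 170]
 [170  68  89 115 129  93  99 110 126 171]
 [158  54  52 101 104  89  86  98 116 109]
 [159  54  55 124 108 116 103  91 116 103]
 [157  55  72 134 130 128 126 101 109 121]
 [157  55  95 138 129 129 129 119 103 122]
 [142  54 109 139 129 129 127 127 102 125]
 [136  55 132 136 127 128 128 129 110 126]
 [123  55 146 138 128 128 128 128 120 124]
 [120  56 152 134 128 130 129 128 129 116]
 [111  56 155 129 133 128 130 129 137  98]]
```

```bash
sed -i 's/\.08-\.001+gap/.0755+gap/' h.py
python3 - <<'E'
from h import *
st=(.5645,-.0627,-.0835); sync()
hs=np.r_[np.linspace(-.0835,-.26,10)[1:],[-.26]*6,np.linspace(-.26,-.06,11)[1:]]
S,T_=push(st,hs)
S=np.array(S); c,s=np.cos(S[:,2]),np.sin(S[:,2])
print(np.c_[S,S[:,0]+.08*c+.06*s,S[:,1]+.08*s-.06*c, S[:,0]+.024*c,S[:,1]+.024*s][4::5].round(4))
rows(T_[:5]);rows(T_[5:10])
E
```

```text
meas [ 0.4895 -0.0559 -0.0309] [180.   14.9 175.2] F [-2.9  0.5  0.3] t 7.375
[[ 0.5869 -0.0649 -0.1816  0.6547 -0.1383  0.6105 -0.0692]
 [ 0.6089 -0.0695 -0.26    0.6708 -0.148   0.6321 -0.0757]
 [ 0.6305 -0.0759 -0.26    0.6923 -0.1545  0.6536 -0.0821]
 [ 0.652  -0.0827 -0.16    0.7214 -0.1547  0.6757 -0.0866]
 [ 0.6741 -0.0874 -0.06    0.7504 -0.1521  0.698  -0.0888]]
[[8.54, [-0.42, 0.11, 0.12], [0.005, -0.001, 0.019]], [8.54, [-0.86, 0.26, 0.23], [0.011, -0.001, 0.038]], [8.54, [-1.3, 0.4, 0.35], [0.016, -0.001, 0.057]], [8.54, [-1.74, 0.53, 0.47], [0.021, -0.001, 0.076]], [8.54, [-2.19, 0.66, 0.59], [0.026, -0.001, 0.095]]]
[[8.54, [-0.44, 0.16, 0.12], [0.005, -0.0, 0.019]], [8.54, [-0.88, 0.31, 0.23], [0.01, -0.0, 0.038]], [8.54, [-1.32, 0.45, 0.35], [0.015, -0.0, 0.057]], [8.54, [-1.76, 0.58, 0.47], [0.02, -0.0, 0.076]], [8.54, [-2.19, 0.53, 0.59], [0.02, -0.0, 0.076]]]
```

Request:
drive_tool --rows '[[8.54, [-0.42, 0.11, 0.12], [0.005, 0, 0.019]], [8.54, [-0.86, 0.26, 0.23], [0.011, 0, 0.038]], [8.54, [-1.3, 0.4, 0.35], [0.016, 0, 0.057]], [8.54, [-1.74, 0.53, 0.47], [0.021, 0, 0.076]], [8.54, [-2.19, 0.66, 0.59], [0.026, 0, 0.095]]]'

```text
clock: 8.0
position: [0.5121, -0.0514, -0.0311]
eef_rot: [-180.0, 14.9, 169.7]
wrist_force: [-6.1, 0.6, 2.4]
opening: 1.003
grasp_force: 3.1
```

Request:
drive_tool --rows '[[8.54, [-0.44, 0.16, 0.12], [0.005, 0, 0.019]], [8.54, [-0.88, 0.31, 0.23], [0.01, 0, 0.038]], [8.54, [-1.32, 0.45, 0.35], [0.015, 0, 0.057]], [8.54, [-1.76, 0.58, 0.47], [0.02, 0, 0.076]], [8.54, [-2.19, 0.53, 0.59], [0.02, 0, 0.076]]]'

```text
clock: 8.62
position: [0.5354, -0.0501, -0.0311]
eef_rot: [-180.0, 14.9, 165.2]
wrist_force: [-5.5, 2.1, 2.7]
opening: 1.002
grasp_force: 3.1
```

Run:
```python
from h import *
import cv2
sync(); t=imaging.read_camera("top"); s=imaging.read_camera("scene")
cv2.imwrite("pics/top_c.png",t); cv2.imwrite("pics/sc_c.png",s)
b=fit(t,(.609,-.0695,-.26)); b=fit(t,b)
cv2.imwrite("pics/p3.png",np.hstack([cv2.resize(t[70:220,260:380],(440,550),interpolation=2),cv2.resize(s[110:300,230:354],(359,550),interpolation=2)]))
```

```text
meas [ 0.5354 -0.0501 -0.0311] [-180.    14.9  165.2] F [-5.5  2.1  2.7] t 8.625
fit [ 0.596 -0.068 -0.268] n [(2, np.float64(0.0)), (12, np.float64(-0.6)), (9, np.float64(-0.9))]
fit [ 0.5961 -0.068  -0.2619] n [(1, np.float64(-0.0)), (14, np.float64(-0.6)), (10, np.float64(-0.8))]
```

View pics/p3.png

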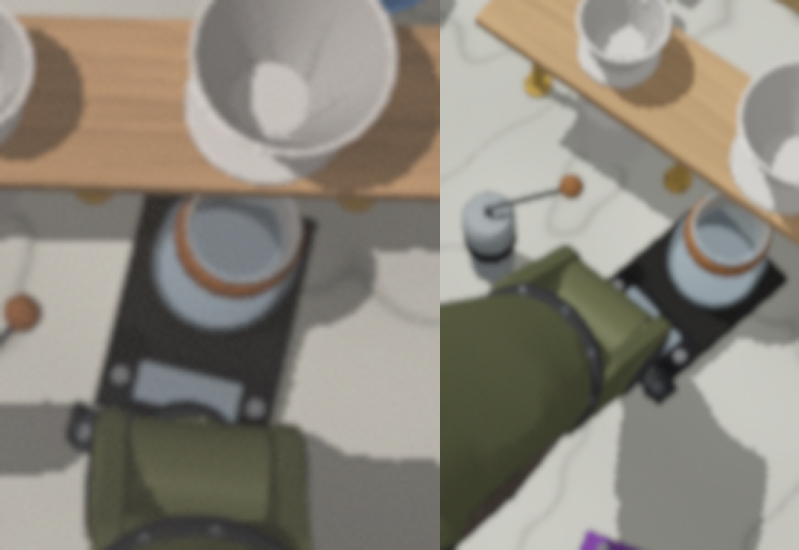

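Run:
```python
from h import *
k=120/440
C=ray("top",(260+315*k,70+225*k),.026); print("far right corner",C)
M=ray("top",(260+239*k,70+230*k),.144); print("mouth top",M)
ks=124/359; print("mouth scene",ray("scene",(230+(728-440)*ks,110+238*ks),.144),"far right corner scene",ray("scene",(230+(784-440)*ks,110+282*ks),.026))
h=-.26; c,s=np.cos(h),np.sin(h); print("centre from corner",C[:2]-[.08*c+.06*s,.08*s-.06*c])
o=r.get_obs()["position"]; print("from tool x",o[0]+.0755*c, "y", o[1]+.0755*s)
x,y=.609,-.069; print("mouth pred",x+.024*c,y+.024*s)
```

```text
far right corner [ 0.66544996 -0.1461765   0.026     ]
mouth top [ 0.63331132 -0.07613033  0.144     ]
mouth scene [ 0.62779235 -0.08193226  0.144     ] far right corner scene [ 0.66559272 -0.14627698  0.026     ]
centre from corner [ 0.60356359 -0.06762666]
from tool x 0.6087553859217749 y -0.06973383351707595
mouth pred 0.6321933594752283 -0.07516993324541173
```

Run:
```python
from h import *
sync(); st=(.607,-.069,-.26)
hs=np.r_[[-.26]*2,np.linspace(-.26,-.05,14)[1:]]
S,T_=push(st,hs,step=.0047); x,y,h=S[-1]; print(S[9],S[-1],"mouth",x+.024*np.cos(h),y+.024*np.sin(h),T_[9][0],T_[-1][0])
print([float(s[1]+.08*np.sin(s[2])-.06*np.cos(s[2])) for s in S[::3]])
# tool reference: measured tool stands at x-.0755c; st.x=.607 puts the start row ~1.7 mm back, which is recovered
rows(T_[:5]);rows(T_[5:10])
```

```text
meas [ 0.5358 -0.0503 -0.031 ] [-180.    15.   165.2] F [-0.5  0.9 -0. ] t 8.725
(np.float64(0.6522553441348502), np.float64(-0.08198534744899777), np.float64(-0.13076923076923078)) (np.float64(0.6754698502421499), np.float64(-0.08601308630513756), np.float64(-0.05)) mouth 0.6994398564916291 -0.08721258636763383 [ 0.57739997 -0.07214039 -0.031     ] [ 0.60006421 -0.08223966 -0.031     ]
[-0.14889381829743592, -0.15121002115185092, -0.151974473239355, -0.1519048078852645, -0.1510011886680886]
[[8.54, [-0.27, 0.01, 0.07], [0.0, -0.001, 0.001]], [8.54, [-0.73, -0.0, 0.19], [0.0, -0.001, 0.001]], [8.54, [-1.18, -0.16, 0.31], [-0.004, -0.001, -0.014]], [8.54, [-1.64, -0.31, 0.43], [-0.008, -0.001, -0.03]], [8.54, [-2.1, -0.45, 0.56], [-0.012, -0.001, -0.045]]]
[[8.54, [-0.45, -0.16, 0.12], [-0.004, 0.0, -0.016]], [8.54, [-0.91, -0.31, 0.24], [-0.009, 0.0, -0.032]], [8.54, [-1.37, -0.45, 0.37], [-0.013, 0.0, -0.047]], [8.54, [-1.83, -0.58, 0.49], [-0.017, 0.0, -0.063]], [8.54, [-2.3, -0.71, 0.61], [-0.021, 0.0, -0.078]]]
```

Request:
drive_tool --rows '[[8.54, [-0.27, 0, 0.07], [0, 0, 0.001]], [8.54, [-0.73, 0, 0.19], [0, 0, 0.001]], [8.54, [-1.18, -0.16, 0.31], [-0.004, 0, -0.014]], [8.54, [-1.64, -0.31, 0.43], [-0.008, 0, -0.03]], [8.54, [-2.1, -0.45, 0.56], [-0.012, 0, -0.045]]]'

```text
clock: 9.35
position: [0.5561, -0.0605, -0.0309]
eef_rot: [-180.0, 15.0, 167.9]
wrist_force: [-3.3, 0.6, -1.2]
opening: 0.999
grasp_force: 1.6
```

Request:
drive_tool --rows '[[8.54, [-0.45, -0.16, 0.12], [-0.004, 0, -0.016]], [8.54, [-0.91, -0.31, 0.24], [-0.009, 0, -0.032]], [8.54, [-1.37, -0.45, 0.37], [-0.013, 0, -0.047]], [8.54, [-1.83, -0.58, 0.49], [-0.017, 0, -0.063]], [8.54, [-2.3, -0.71, 0.61], [-0.021, 0, -0.078]]]'

```text
clock: 9.98
position: [0.578, -0.0724, -0.0306]
eef_rot: [-180.0, 15.0, 172.5]
wrist_force: [-3.5, 0.3, -2.5]
opening: 0.996
grasp_force: 1.5
```

Run:
```python
from h import *
import cv2
sync(); t=imaging.read_camera("top"); cv2.imwrite("pics/top_d.png",t)
# left and right scale edges, front of the board, fit of y,h from sides only
g=t.max(2).astype(int)
for rr in range(122,176,6):
    print(rr,[int(v) for v in g[rr,284:352:2]])
```

```text
meas [ 0.578  -0.0724 -0.0306] [-180.    15.   172.5] F [-3.5  0.3 -2.5] t 9.975
122 [110, 110, 110, 111, 114, 114, 111, 102, 99, 100, 105, 117, 128, 128, 123, 117, 121, 124, 130, 129, 130, 133, 133, 130, 130, 137, 139, 139, 139, 142, 146, 145, 132, 131]
128 [125, 123, 124, 125, 123, 124, 114, 68, 53, 53, 64, 120, 157, 161, 162, 158, 131, 119, 124, 125, 131, 130, 131, 119, 108, 111, 106, 99, 99, 74, 57, 106, 114, 113]
134 [127, 129, 130, 129, 128, 129, 107, 55, 53, 52, 52, 60, 99, 143, 156, 157, 156, 157, 156, 157, 155, 154, 152, 151, 150, 145, 120, 76, 53, 50, 72, 111, 116, 114]
140 [195, 197, 196, 197, 195, 192, 120, 56, 57, 58, 57, 57, 56, 56, 59, 77, 101, 120, 134, 135, 135, 132, 114, 89, 64, 51, 49, 47, 48, 48, 84, 115, 117, 137]
146 [194, 194, 196, 195, 197, 180, 92, 55, 57, 57, 54, 55, 53, 54, 56, 54, 53, 55, 52, 54, 53, 52, 53, 56, 53, 52, 53, 54, 56, 59, 99, 134, 169, 164]
152 [194, 196, 195, 195, 196, 166, 64, 54, 56, 50, 60, 80, 80, 67, 61, 58, 56, 52, 52, 51, 52, 51, 48, 51, 51, 52, 50, 53, 54, 64, 110, 147, 184, 186]
158 [192, 193, 193, 195, 191, 117, 61, 100, 107, 74, 93, 125, 125, 133, 138, 140, 138, 139, 140, 138, 140, 138, 140, 139, 119, 56, 58, 57, 51, 86, 126, 178, 188, 186]
164 [191, 192, 191, 183, 170, 92, 48, 50, 50, 62, 82, 84, 83, 81, 72, 75, 76, 76, 72, 69, 67, 63, 65, 68, 67, 54, 70, 74, 55, 98, 149, 189, 189, 188]
170 [191, 188, 127, 61, 69, 73, 61, 57, 56, 75, 88, 84, 83, 81, 74, 88, 90, 89, 87, 87, 88, 86, 86, 84, 85, 83, 82, 80, 80, 75, 77, 81, 91, 91]
```

Run:
```python
from h import *
sync()
L=[ray("top",p,.026) for p in((296.6,140),(295.9,146),(295,152),(294.4,158))]; Rr=[ray("top",p,.026) for p in((344.5,140),(344,146),(343.5,152),(342.9,158))]
for a,b in zip(L,Rr): print(a[:2].round(4),b[:2].round(4),(a-b)[1].round(4),((a+b)/2)[:2].round(4))
M=np.mean([(a+b)/2 for a,b in zip(L,Rr)],axis=0); h=-.131
x=r.get_obs()["position"][0]+.0755*np.cos(h)-.001; st=(x,M[1]+(x-M[0])*np.tan(h),h); print("state",st,"mouth",x+.024*np.cos(h),st[1]+.024*np.sin(h))
hs=np.linspace(h,-.05,6)[1:]
S,T_=push(st,hs,step=.0047); x,y,h=S[-1]; print(S[-1],"mouth",x+.024*np.cos(h),y+.024*np.sin(h)); rows(T_)
```

```text
meas [ 0.5786 -0.0727 -0.0304] [-180.    15.1  172.6] F [-2.1 -0.3 -1.7] t 10.025
[ 0.6445 -0.0219] [ 0.6433 -0.1419] 0.12 [ 0.6439 -0.0819]
[ 0.6292 -0.0199] [ 0.628  -0.1402] 0.1203 [ 0.6286 -0.08  ]
[ 0.6139 -0.0173] [ 0.6128 -0.1384] 0.1211 [ 0.6133 -0.0779]
[ 0.5987 -0.0155] [ 0.5975 -0.1365] 0.1209 [ 0.5981 -0.076 ]
state (np.float64(0.6524685302715129), np.float64(-0.08309752819308497), -0.131) mouth 0.6762628926030217 -0.08623254354183098
(np.float64(0.6756822240673513), np.float64(-0.08713138595544972), np.float64(-0.05)) mouth 0.6996522303168305 -0.088330886017946
[[8.54, [-0.35, -0.22, 0.15], [-0.004, 0.001, -0.014]], [8.54, [-0.81, -0.37, 0.28], [-0.008, 0.001, -0.03]], [8.54, [-1.27, -0.51, 0.4], [-0.012, 0.001, -0.046]], [8.54, [-1.73, -0.65, 0.52], [-0.017, 0.001, -0.061]], [8.54, [-2.19, -0.77, 0.65], [-0.021, 0.001, -0.077]]]
```

Request:
drive_tool --rows '[[8.54, [-0.37, -0.16, 0.13], [-0.004, 0, -0.014]], [8.54, [-0.83, -0.32, 0.25], [-0.008, 0, -0.03]], [8.54, [-1.29, -0.48, 0.37], [-0.012, 0, -0.046]], [8.54, [-1.75, -0.63, 0.49], [-0.017, 0, -0.061]], [8.54, [-2.21, -0.77, 0.62], [-0.021, 0, -0.077]]]'

```text
clock: 10.65
position: [0.5997, -0.083, -0.0306]
eef_rot: [180.0, 15.0, 177.1]
wrist_force: [-5.4, 1.3, 2.5]
opening: 1.001
grasp_force: 2.9
```

Run:
```python
from h import *
import cv2
sync(); t=imaging.read_camera("top"); cv2.imwrite("pics/top_e.png",t); g=t.max(2).astype(int)
for rr in range(124,160,6): print(rr,[int(v) for v in g[rr,290:352:2]])
p=r.get_obs()["position"]; h=-.05
# back away in two calls: straight back, then up
rows([pose(p[0]-d,p[1]+d*.05,-.028,h) for d in (.008,.02,.035,.05,.06)])
```

```text
meas [ 0.5997 -0.083  -0.0306] [180.   15.  177.1] F [-5.4  1.3  2.5] t 10.65
124 [120, 124, 124, 120, 86, 53, 57, 54, 60, 100, 142, 153, 150, 151, 150, 149, 146, 144, 144, 143, 140, 136, 136, 130, 99, 79, 75, 75, 93, 112, 111]
130 [125, 124, 125, 121, 79, 52, 53, 53, 52, 51, 53, 65, 102, 132, 146, 151, 149, 151, 147, 143, 130, 105, 72, 53, 50, 49, 48, 54, 95, 114, 116]
136 [186, 185, 182, 158, 92, 56, 57, 57, 55, 56, 56, 57, 55, 54, 53, 55, 52, 56, 56, 54, 54, 54, 54, 55, 52, 53, 53, 56, 97, 115, 119]
142 [197, 198, 198, 193, 111, 54, 56, 54, 55, 53, 52, 54, 52, 51, 54, 53, 52, 56, 53, 53, 54, 53, 51, 52, 51, 51, 53, 56, 98, 145, 179]
148 [197, 198, 199, 182, 93, 65, 94, 91, 61, 118, 141, 134, 104, 89, 95, 114, 137, 139, 142, 141, 140, 139, 138, 87, 52, 61, 54, 56, 100, 133, 169]
154 [197, 196, 198, 176, 79, 53, 57, 54, 58, 108, 87, 75, 86, 84, 82, 81, 75, 80, 79, 77, 75, 72, 71, 62, 62, 73, 64, 58, 108, 148, 187]
[[8.54, [0.65, -0.03, -0.44], [0.0, 0.001, -0.001]], [8.54, [1.81, -0.03, -0.76], [0.0, 0.001, -0.001]], [8.54, [3.26, -0.03, -1.15], [0.0, 0.001, -0.001]], [8.54, [4.71, -0.03, -1.53], [0.0, 0.001, -0.001]], [8.54, [5.68, -0.03, -1.79], [0.0, 0.001, -0.001]]]
```

Request:
drive_tool --rows '[[8.54, [0.65, -0.03, -0.3], [0, 0, 0]], [8.54, [1.81, -0.03, -0.65], [0, 0, 0]], [8.54, [3.26, -0.03, -1.1], [0, 0, 0]], [8.54, [4.71, -0.03, -1.5], [0, 0, 0]], [8.54, [5.68, -0.03, -1.79], [0, 0, 0]]]'

```text
clock: 11.32
position: [0.539, -0.08, -0.0281]
eef_rot: [180.0, 15.0, 177.0]
wrist_force: [-0.4, -0.1, 0.3]
opening: 1.0
grasp_force: 0.0
```

Request:
drive_tool --rows '[[8.54, [3, 0, -2], [0, 0, 0]], [8.54, [5, 0, -5], [0, 0, 0]], [8.54, [7, 0, -9], [0, 0, 0]], [8.54, [8.5, 0, -14], [0, 0, 0]], [8.54, [10, 0, -19], [0, 0, 0]]]'

```text
clock: 11.95
position: [0.3931, -0.0725, 0.1305]
eef_rot: [180.0, 15.0, 177.0]
wrist_force: [1.1, -0.5, 0.3]
opening: 0.999
grasp_force: 0.0
```

Run:
```python
from h import *
import cv2
sync(); t=imaging.read_camera("top"); s=imaging.read_camera("scene")
cv2.imwrite("pics/top_f.png",t); cv2.imwrite("pics/sc_f.png",s)
cv2.imwrite("pics/p4.png",np.hstack([cv2.resize(t[75:185,270:370],(400,440),interpolation=2),cv2.resize(s[130:240,270:370],(400,440),interpolation=2)]))
```

```text
meas [ 0.3931 -0.0725  0.1305] [180.  15. 177.] F [ 1.1 -0.5  0.3] t 11.95
```

View pics/p4.png

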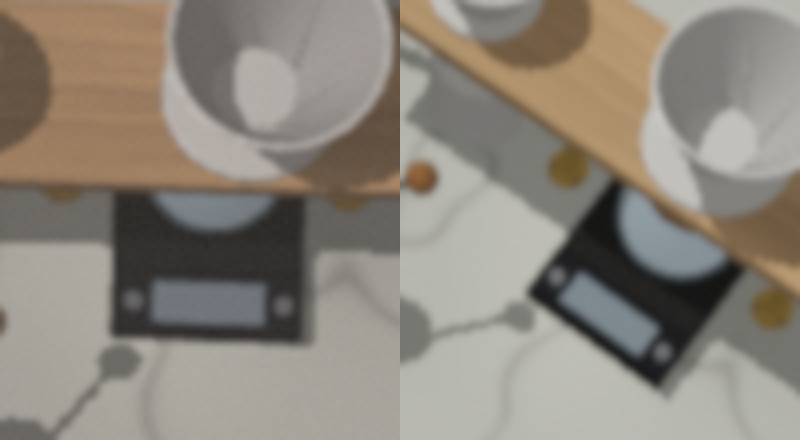

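Run:
```python
from h import *
t=lambda a:np.array(a)/4+[270,75]; s=lambda a:(np.array(a)-[400,0])/4+[270,130]
for n,f,A,B in(("top",t,(113,331),(303,338)),("scene",s,(530,288),(660,382))):
    a,b=ray(n,f(A),.026),ray(n,f(B),.026); d=a-b; h=np.arctan2(-d[0],d[1]); m=(a+b)/2; print(n,"w",np.hypot(*d[:2]),"h",h,"centre",m[:2]+.08*np.array([np.cos(h),np.sin(h)]),"mouth",m[:2]+.104*np.array([np.cos(h),np.sin(h)]))
# belly front shift since start (top camera, z=.06)
p0,p1=ray("top",T((462,432)),.06),ray("top",t((213,231)),.06); print("belly front",p0,p1,"mouth by belly",np.array([.5698,-.0622])+(p1-p0)[:2])
q0,q1=ray("scene",S((262,480)),.06),ray("scene",s((681,280)),.06); print("scene belly",q0,q1,np.array([.5698,-.0622])+(q1-q0)[:2])
```

```text
top w 0.11844391162304614 h -0.04698905141495887 centre [ 0.67636881 -0.08803765] mouth [ 0.70034232 -0.08916498]
scene w 0.11475208187975032 h -0.049641270648372184 centre [ 0.67941932 -0.08867169] mouth [ 0.70338975 -0.08986259]
belly front [ 0.52447824 -0.05839403  0.06      ] [ 0.65404212 -0.08417084  0.06      ] mouth by belly [ 0.69936387 -0.08797681]
scene belly [ 0.53331513 -0.09138194  0.06      ] [ 0.65763753 -0.1148012   0.06      ] [ 0.6941224  -0.08561926]
```

The final view shows the scale square in the bay, with its front corners at (113,331) and (303,338). The server is on it, and the drippers are unmoved. All estimates put the mouth within about 8 mm of the outlet, and most within 3 mm.

```bash
python3 -c "
from plant import job
print(job.finish_job())"
```

```text
the job is handed in; nothing more can be done
None
```

The job is handed in: the scale, with the server standing on it, sits in the right bay under the larger dripper, about 0.01 rad off square, with the server's mouth estimated 1–8 mm from below the outlet; the verdict was not shown.

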